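# Count the clicks, open the inner compartment

## Robot

A 6-joint arm with a two-finger parallel gripper is mounted at the origin on the work surface. World frame = base frame: x ahead of the robot, y to its left, z up, the work surface at z = 0. Lengths are in m, angles in degrees, forces in N, time in s.
With the tool pointing down it reaches from about 0.35 to 1 m from the base axis. Payload 7.1 kg.
Tool frame: the origin (TCP) lies on the mounting face of the last link; the fingertips stand ahead of it and the grasp point (between the pads) lies 155 mm ahead of it (env.nose_length is the z of the fingertips in the tool frame, in m); z points along the fingers, y is the line along which they close (so a half turn about z gives the same grasp; the last joint's range is limited). The gripper opens to 85 mm and grips with 20 to 120 N. Pads are 22 mm wide; open, the fingers measure 114 mm over their backs; the gripper's body (76 mm by 85 mm) begins 54 mm behind the grasp point. The pads swing forward as they close: fully open they stand 13 mm farther back than shut.
Start: joints at [-76.089, 24.242, 93.386, -0, 62.372, -1.089], TCP at [0.162, -0.604, 0.405] pointing down, gripper open.
Joint ranges: [-172.04, 172.04], [-51.8, 120.97], [4.93, 147.93], [-75.15, 255.16], [6.16, 154.13], [-145.62, 145.62]. Speed limits (degrees/s): [136.94, 136.94, 172.46, 180, 180, 180].

## Interface

Orientations are given as a 3x3 rotation matrix whose columns are the frame's x, y, z axes.
In Python, from cell import observe, eyes, job, env gives the robot as it stands.
- The arm moves only by the tool move_arm, never from a script. Its argument "plan" is a list of rows, each an object of numbers: "x", "y", "z": the shift along the world's x, y, z in units of 25 mm (1.0 is 25 mm); "ax", "ay", "az": the turn, a rotation vector about the world's x, y, z in units of 6 degrees (1.0 is 6 degrees). In form: [{"x": .., "y": .., "z": .., "ax": .., "ay": .., "az": ..}, ...]. A call has exactly 8 rows; each row is the pose to reach, as a shift and turn from the pose commanded when the call began; what a row does not reach only later rows make up. A row lasts 1/8 s, in which the tool goes at most 62.5 mm and 10.7 degrees, less where a joint would pass 70% of its speed; a pose out of reach is approached as far as the arm can. A call with a gripper value outside its range is refused whole. "jaw" is the closure in counts, from 0 (fully open) to 255 (shut), set as the call begins (left out, the last holds). The fingers move at their own pace and stop on an object; the grip force is fixed at half the most. Time passes only in rows, so rows that repeat a pose let the fingers close, or fill a call up. It gives the time, the measured TCP pose, the force, the opening and the grip force at its end, in the units of the state.
- observe(): the state, without advancing time (a new reading comes with each control period).
- eyes.get_image(name): name is "scene" or "top" or "wrist"; returns the picture (480x640x3 uint8, red, green, blue); there is no depth.
- eyes.get_calibration(name): a dict with "intrinsics" (3x3 intrinsics, pixels), "R" (3x3) and "t" (3): a world point X has camera coordinates R X + t; the wrist camera has in their place "mount" (4x4, takes a point from camera to tool coordinates, whose origin is the TCP and whose axes are the flange's). Camera axes: x right, y down, z forward; pixel columns grow to the right and rows downward; lengths in m; the calibration is good to about 2 mm. A picture is of the moment at which its call begins: read the wrist's pose just before it. get_calibration takes no time and is no camera call.
- job.hand_in(): hands the job in; it is judged then, once.
The state is a dict: "clock": time; "joints": joint angles; "joint_vel": joint speeds; "joint_efforts": joint torques, N m; "ee_pos": TCP position; "orientation": TCP orientation; "wrist_force": force on the tool from outside, world axes, zero at the start; "ft_torque": the same for the moment, N m; "grip_width": finger opening in m; "grip_force": force on a finger pad.
Only numpy, scipy, OpenCV 4.12 (cv2) and the standard library are available. Lean on these libraries where they do the work, as an engineer would, in place of code of your own. Each camera call takes 0.05 s, during which the arm holds its last target. There are 200 camera calls.

## Task

Open the locked inner compartment of the medicine drawer: turn the blank brass knob anticlockwise (seen from above) all the way to its end stop, then count exactly four clicks clockwise from the stop, which draws the bolt. Then slide the compartment's cover fully open by its black tab, away from the knob, and let go, leaving the knob on the fourth click and the other things in the drawer where they are.

Things in the scene. Friction and masses are not known exactly. Their poses are not given: they have to be found in the camera images.
- compartment: grey steel inner compartment fixed in the drawer, 112 mm (x) by 284 mm (y), lock block 66 mm high; origin on its underside, 6 mm above the work surface. Own y runs along its length from the knob end (-y) to the end where the cover parks (+y), z up. Knob axis at (0, -110) mm, shut cover's tab at (0, -20) mm. Rails edge the cover at x = +-53 mm, tops 68 mm above the origin. Yaw within 0.35 rad.
- knob_grip (a point): centre of the plain round brass knob, 22 mm above its foot; axis vertical, 40 mm in diameter, its grip from 6 to 34 mm above the foot (top at 37 mm). The foot is 1 mm above the flat top of the lock block. The knob does not rise or sink as it turns. Within 60 mm of its axis only the guide rails' ends stand above the block's top (by 2 mm); the tab is 90 mm away when shut.
- knob (a joint): turn of the knob, rad, positive clockwise seen from above. Ten sprung click positions 0.419 rad (24 degrees) apart: 0 the anticlockwise stop, 0.419 the first click, 1.676 the fourth, 3.77 the clockwise end. Let go, it snaps to the nearest; passing a click takes under 0.1 N m, the stops do not yield. It starts on the fifth to eighth click. Only on the fourth (within about 0.1) is the bolt drawn.
- tab_grip (a point): centre of the black upright pull tab on the sliding cover, 17 mm above the cover's flat top; the tab is a plate 40 mm along the compartment's x, 12 mm thick along its y and 30 mm high. The cover's top is level with the lock block's. The point moves with the cover.
- cover (a joint): travel of the aluminium cover along the compartment's +y (away from the knob), in m: 0 shut, 0.090 fully open against its stop. While the bolt is shut it moves about 3 to 4 mm and no more. Sliding friction about 2 N; it stays where it is left.
- vial_inside: squat amber vial, 34 mm in diameter and 38 mm high, standing inside the compartment under the cover; origin at its underside. Not to be handled.
- amber_vial: squat amber vial with white cap, 34 mm in diameter and 38 mm high, in the drawer to the robot's right; bystander, origin at its underside
- mortar: white ceramic mortar with its pestle, 92 mm across and about 90 mm high, in the drawer to the left; bystander, origin at its underside
- pill_crusher: chrome pill crusher with a T handle, 64 mm across, 98 mm high, in the drawer to the left; bystander, origin at its underside
- syringe_a: green oral syringe, 120 mm long, lying at the drawer's far side, left; bystander, origin at its underside
- syringe_b: green oral syringe, 120 mm long, lying at the drawer's far side, right; bystander, origin at its underside
- dose_cups: white plastic dose cup, 46 mm across and 45 mm high, in the drawer to the right; bystander, origin at its underside

How it is judged (in metres and radians):
On the way, in this order (a step that is already met when the one before it is completed fails the run):
1. the knob has been turned anticlockwise to its end stop, the cover still shut (value of joint knob below 0.1 rad and value of joint cover below 0.008 m), for 0.2 s.
2. the knob is on the fourth click from the stop, the cover still shut (value of joint knob between 1.56 and 1.79 rad and value of joint cover below 0.008 m), for 0.3 s.
At the end, for the whole second after the job is handed in: the knob rests on the fourth click from its anticlockwise stop (within 0.14 rad), the cover is open by more than 80 of its 90 mm, the vial inside is at rest (value of joint knob between 1.53 and 1.82 rad and value of joint cover above 0.08 m and linear speed of vial_inside below 0.02 m/s); the robot touches nothing.
It fails at once if another thing in the drawer is shifted by more than 30 mm (distance of any of amber_vial, mortar, pill_crusher, syringe_a, syringe_b, dose_cups, vial_inside from where it was at the start of the episode above 0.03 m).
It also fails if it takes over 58 s, if anything falls off the work surface, if the arm or the gripper's body presses on something with over 40 N, if the wrist force passes 120 N, or if a joint passes its speed limit or range.

## Working session

There is one attempt and no reset: what is moved stays moved. The work goes in short steps, Python scripts to look and compute and a tool call to move; the robot and the scene stay as the last step left them, time stands still between calls to the robot, and variables do not carry over. Pictures are saved under pics/ and viewed, at most 10 in all, crops included, and the job is handed in when it is done.

Besides the shell and the picture viewer there is one more tool, called as name([rows], argument=value, ...), one row to a line, values as JSON. move_arm: Moves the arm, as the interface text tells. Its arguments: {"type":"object","properties":{"plan":{"type":"array"},"jaw":{"type":"number"}},"required":["plan"]}

```bash
mkdir -p pics; ls; python3 - <<'E'
from cell import observe, eyes, job, env
import cv2,numpy as np
for n in ["top","scene"]:
    im=eyes.get_image(n); cv2.imwrite(f"pics/{n}0.png",im[:,:,::-1]); c=eyes.get_calibration(n); print(n,{k:np.round(v,4).tolist() for k,v in c.items() if hasattr(v,'__len__')})
print(eyes.get_calibration("wrist")); s=observe(); print(s,env.nose_length)
E
```

```text
pics
top {'intrinsics': [[591.3702, 0.0, 325.9935], [0.0, 591.3702, 235.6022], [0.0, 0.0, 1.0]], 'R': [[0.0179, -0.9998, -0.0035], [-0.9914, -0.0173, -0.1299], [0.1298, 0.0058, -0.9915]], 't': [-0.0219, 0.6022, 1.1585]}
scene {'intrinsics': [[460.8009, 0.0, 321.7063], [0.0, 460.8009, 242.8222], [0.0, 0.0, 1.0]], 'R': [[-0.0835, 0.9965, 0.0083], [0.6573, 0.0613, -0.7511], [-0.749, -0.0573, -0.6601]], 't': [0.0774, -0.3262, 1.6814]}
{'intrinsics': array([[396.98641206,   0.        , 323.23243699],
       [  0.        , 396.98641206, 245.42330001],
       [  0.        ,   0.        ,   1.        ]]), 'mount': array([[ 1.60981601e-04, -9.65515702e-01, -2.60344776e-01,
         6.42426356e-02],
       [ 9.99999888e-01,  3.96924604e-05,  4.71136354e-04,
         2.44690509e-04],
       [-4.44555823e-04, -2.60344823e-01,  9.65515601e-01,
         3.11932292e-02],
       [ 0.00000000e+00,  0.00000000e+00,  0.00000000e+00,
         1.00000000e+00]])}
{'clock': 0.1, 'joints': array([-7.60886242e+01,  2.42778365e+01,  9.34261808e+01, -4.24582627e-04,
        6.23741001e+01, -1.08782125e+00]), 'joint_vel': array([ 0.05661838, -0.10552801, -0.00982308, -0.01225367,  0.05233763,
       -0.06190068]), 'joint_efforts': array([-7.57091420e-04, -5.58425367e+01, -2.82445800e+01, -6.80817152e-05,
        3.04747795e-03,  2.01306705e-05]), 'ee_pos': array([ 0.16172482, -0.60345066,  0.40405341]), 'orientation': array([[ 9.65928566e-01,  2.58808605e-01, -3.34163856e-04],
       [ 2.58808820e-01, -9.65927662e-01,  1.32183621e-03],
       [ 1.93244732e-05, -1.36328391e-03, -9.99999071e-01]]), 'wrist_force': array([-0.55171566,  0.18460657, -0.45844649]), 'ft_torque': array([ 0.05854733, -0.00272033,  0.00636782]), 'grip_force': 0.0, 'grip_width': 0.08558224729100426} 0.1734
```

View pics/top0.png

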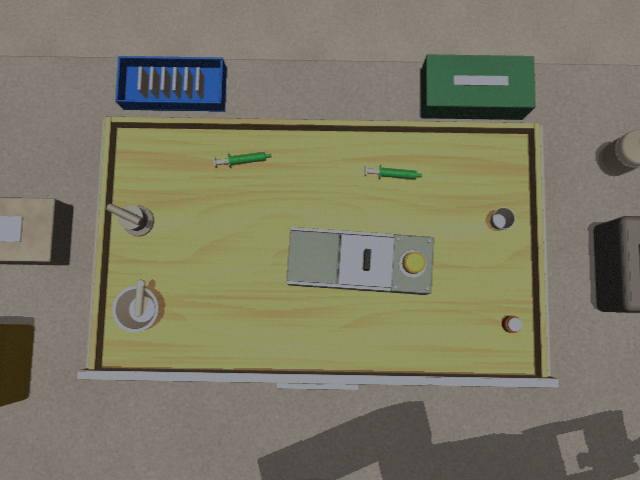

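The top view shows the knob at about (413,262), the tab at (367,260), and the compartment lying almost along world y. Next I'll measure them.

```bash
cat >h.py <<'E'
import cv2,numpy as np
from cell import observe, eyes
def ray(uv,K,R,t,z):
    d=R.T@np.linalg.solve(K,[uv[0],uv[1],1.]); o=-R.T@t
    return o+d*(z-o[2])/d[2]
def wristcal(s):
    c=eyes.get_calibration("wrist"); M=c["mount"]; Rw=s["orientation"]; 
    Rc=Rw@M[:3,:3]; o=s["ee_pos"]+Rw@M[:3,3]
    return c["intrinsics"],Rc.T,-Rc.T@o
def blob(m):
    c,_=cv2.findContours(m.astype(np.uint8),cv2.RETR_EXTERNAL,cv2.CHAIN_APPROX_NONE)
    return max(c,key=cv2.contourArea)
E
python3 - <<'E'
from h import *
im=cv2.imread("pics/top0.png"); c=eyes.get_calibration("top");K,R,t=c["intrinsics"],c["R"],c["t"]
roi=np.zeros(im.shape[:2],bool); roi[235:292,345:430]=1
hsv=cv2.cvtColor(im,cv2.COLOR_BGR2HSV)
k=blob(roi&(hsv[...,1]>120)); (u,r)=cv2.minEnclosingCircle(k); print("knob px",u,r,ray(u,K,R,t,.11)); 
t2=blob(roi&(hsv[...,2]<60)); q=cv2.minAreaRect(t2); print("tab",q,ray(q[0],K,R,t,.095))
print([ray(p,K,R,t,.072) for p in [(290,229),(287,285),(433,237),(432,293)]])
E
```

```text
knob px (413.72222900390625, 262.3333435058594) 10.804903030395508 [ 0.54513121 -0.17856965  0.11      ]
tab ((366.435791015625, 259.5272521972656), (5.925937175750732, 21.083860397338867), 3.5763344764709473) [ 0.55025225 -0.09002249  0.095     ]
[array([0.610113  , 0.05979131, 0.072     ]), array([0.49983175, 0.06279226, 0.072     ]), array([ 0.59912037, -0.22200024,  0.072     ]), array([ 0.48932762, -0.21944652,  0.072     ])]
```

move_arm([
  {"x":1,"y":1.1,"z":0,"az":-0.6},
  {"x":2.5,"y":2.8,"z":0,"az":-1.7},
  {"x":4,"y":4.5,"z":0,"az":-2.8},
  {"x":5.5,"y":6.2,"z":0,"az":-4},
  {"x":7,"y":7.9,"z":0,"az":-5.2},
  {"x":8.5,"y":9.6,"z":0,"az":-6.4},
  {"x":9.8,"y":11,"z":0,"az":-7.6},
  {"x":10.5,"y":11.7,"z":0,"az":-8.8},
], jaw=0)

```text
validation failed for argument at $.pl...
```

move_arm([
  {"x":1,"y":1.1},
  {"x":2.2,"y":2.4},
  {"x":3.4,"y":3.7},
  {"x":4.2,"y":4.6},
  {"x":4.7,"y":5.2},
  {"x":4.8,"y":5.3},
  {"x":4.8,"y":5.3},
  {"x":4.8,"y":5.3},
])

```text
validation failed for argument at $.pl...
```

```bash
python3 - <<'E'
from h import *
s=observe(); im=eyes.get_image("wrist")[:,:,::-1].copy(); cv2.imwrite("pics/w1.png",im); print(s["clock"],s["joints"],s["ee_pos"],s["orientation"])
K,R,t=wristcal(s)
hsv=cv2.cvtColor(im,cv2.COLOR_BGR2HSV)
for nm,X in (("knob",(.545,-.179,.11)),("tab",(.550,-.09,.1))):
    p=K@(R@np.array(X)+t); print(nm,p[:2]/p[2])
E
```

```text
0.1 [-7.60886242e+01  2.42778365e+01  9.34261808e+01 -4.24582627e-04
  6.23741001e+01 -1.08782125e+00] [ 0.16172482 -0.60345066  0.40405341] [[ 9.65928566e-01  2.58808605e-01 -3.34163856e-04]
 [ 2.58808820e-01 -9.65927662e-01  1.32183621e-03]
 [ 1.93244732e-05 -1.36328391e-03 -9.99999071e-01]]
knob [ -522.65113194 -1034.31567024]
tab [ -735.1954281  -1092.05536219]
```

View pics/w1.png

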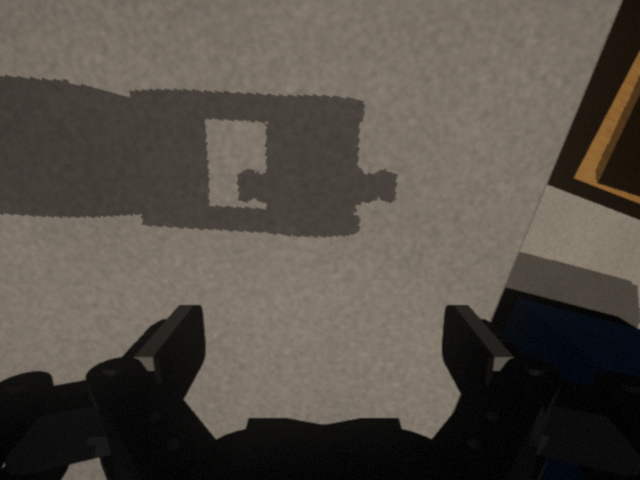

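The wrist view shows only the floor, with the fingers at the bottom. The arm hasn't moved, because both moves were refused. All six keys are probably required in each row.

move_arm([
  {"x":1,"y":1.1,"z":0,"ax":0,"ay":0,"az":-0.6},
  {"x":2.5,"y":2.8,"z":0,"ax":0,"ay":0,"az":-1.7},
  {"x":4,"y":4.5,"z":0,"ax":0,"ay":0,"az":-2.8},
  {"x":5.5,"y":6.2,"z":0,"ax":0,"ay":0,"az":-4},
  {"x":7,"y":7.9,"z":0,"ax":0,"ay":0,"az":-5.2},
  {"x":8.5,"y":9.6,"z":0,"ax":0,"ay":0,"az":-6.4},
  {"x":9.8,"y":11,"z":0,"ax":0,"ay":0,"az":-7.6},
  {"x":10.5,"y":11.7,"z":0,"ax":0,"ay":0,"az":-8.8},
], jaw=0)

```text
clock: 1.15
ee_pos: [0.4255, -0.3092, 0.4046]
orientation: [[0.789, -0.615, -0.0], [-0.615, -0.789, 0.0], [-0.0, -0.0, -1.0]]
wrist_force: [0.2, -1.3, 0.2]
grip_width: 0.0855
grip_force: 0.0
```

move_arm([
  {"x":1,"y":1.1,"z":0,"ax":0,"ay":0,"az":0},
  {"x":2.2,"y":2.4,"z":0,"ax":0,"ay":0,"az":0},
  {"x":3.4,"y":3.7,"z":0,"ax":0,"ay":0,"az":0},
  {"x":4.2,"y":4.6,"z":0,"ax":0,"ay":0,"az":0},
  {"x":4.7,"y":5.1,"z":0,"ax":0,"ay":0,"az":0},
  {"x":4.8,"y":5.2,"z":0,"ax":0,"ay":0,"az":0},
  {"x":4.8,"y":5.2,"z":0,"ax":0,"ay":0,"az":0},
  {"x":4.8,"y":5.2,"z":0,"ax":0,"ay":0,"az":0},
])

```text
clock: 2.15
ee_pos: [0.5437, -0.1819, 0.4047]
orientation: [[0.79, -0.614, -0.0], [-0.614, -0.79, -0.0], [-0.0, 0.0, -1.0]]
wrist_force: [-0.5, -0.8, -0.7]
grip_width: 0.0855
grip_force: 0.0
```

```bash
python3 - <<'E'
from h import *
s=observe(); im=eyes.get_image("wrist")[:,:,::-1].copy(); cv2.imwrite("pics/w2.png",im); print(s["clock"],s["joints"],s["ee_pos"])
K,R,t=wristcal(s)
for nm,X in (("knob",(.545,-.179,.11)),("tab",(.550,-.09,.1))):
    p=K@(R@np.array(X)+t); print(nm,p[:2]/p[2])
E
```

```text
2.15 [-1.96888240e+01  1.99340768e+01  1.00051508e+02 -1.29239853e-02
  6.00312799e+01  1.08178773e+02] [ 0.54369757 -0.18193984  0.40469111]
knob [316.43944801 238.09162176]
tab [218.01068793 301.17273343]
```

View pics/w2.png

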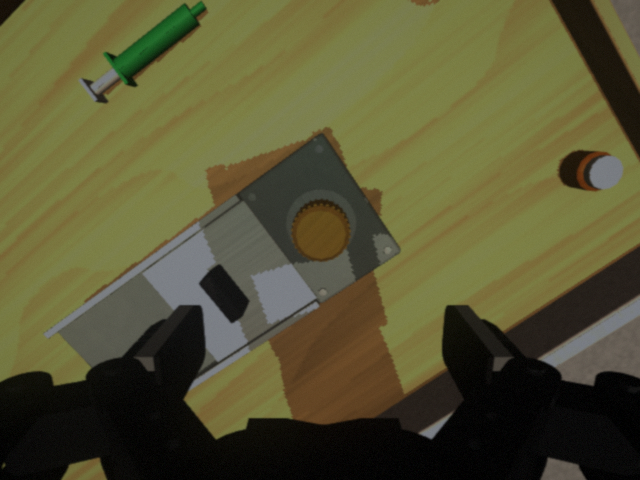

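The close view shows the knob top at about (320,232) and the tab at about (224,293), a few pixels from the predictions. I'll refine the knob position from this.

```bash
python3 - <<'E'
from h import *
im=cv2.imread("pics/w2.png"); s=observe(); K,R,t=wristcal(s)
hsv=cv2.cvtColor(im,cv2.COLOR_BGR2HSV)
roi=np.zeros(im.shape[:2],bool); roi[190:275,280:358]=1
k=blob(roi&(hsv[...,1]>170)&(hsv[...,0]<22)&(hsv[...,2]>60)); u,r=cv2.minEnclosingCircle(k); x,y,w,h=cv2.boundingRect(k)
print(u,r,x,y,w,h)
top=(320,232.5); print(ray(u,K,R,t,.105),ray(top,K,R,t,.11))
roi=np.zeros(im.shape[:2],bool); roi[250:335,190:260]=1
q=cv2.minAreaRect(blob(roi&(hsv[...,2]<45))); print(q,ray(q[0],K,R,t,.095))
E
```

```text
(320.4700622558594, 231.21856689453125) 28.92793083190918 293 204 57 57
[ 0.54625056 -0.18339839  0.105     ] [ 0.54663459 -0.18332877  0.11      ]
((225.28048706054688, 293.4756164550781), (55.12934112548828, 27.95510482788086), 51.34019470214844) [ 0.55053576 -0.09601599  0.095     ]
```

move_arm([
  {"x":0.07,"y":-0.05,"z":-1,"ax":0,"ay":0,"az":0},
  {"x":0.07,"y":-0.05,"z":-2.4,"ax":0,"ay":0,"az":0},
  {"x":0.07,"y":-0.05,"z":-3.8,"ax":0,"ay":0,"az":0},
  {"x":0.07,"y":-0.05,"z":-4.8,"ax":0,"ay":0,"az":0},
  {"x":0.07,"y":-0.05,"z":-5.5,"ax":0,"ay":0,"az":0},
  {"x":0.07,"y":-0.05,"z":-5.9,"ax":0,"ay":0,"az":0},
  {"x":0.07,"y":-0.05,"z":-6.1,"ax":0,"ay":0,"az":0},
  {"x":0.07,"y":-0.05,"z":-6.1,"ax":0,"ay":0,"az":0},
])

```text
clock: 3.2
ee_pos: [0.5462, -0.1825, 0.2525]
orientation: [[0.79, -0.613, 0.0], [-0.613, -0.79, -0.0], [0.0, -0.0, -1.0]]
wrist_force: [-0.5, -0.1, 0.8]
grip_width: 0.0859
grip_force: 0.0
```

```bash
python3 - <<'E'
from h import *
s=observe(); im=eyes.get_image("wrist")[:,:,::-1].copy(); cv2.imwrite("pics/w3.png",im); print(s["clock"],s["joints"],s["ee_pos"],s["wrist_force"])
E
```

```text
3.2 [-1.96602430e+01  3.24211771e+01  1.04610167e+02  1.15472147e-03
  4.29421330e+01  1.08140377e+02] [ 0.54619703 -0.18250084  0.25249139] [-0.45765285 -0.14686444  0.77388312]
```

View pics/w3.png

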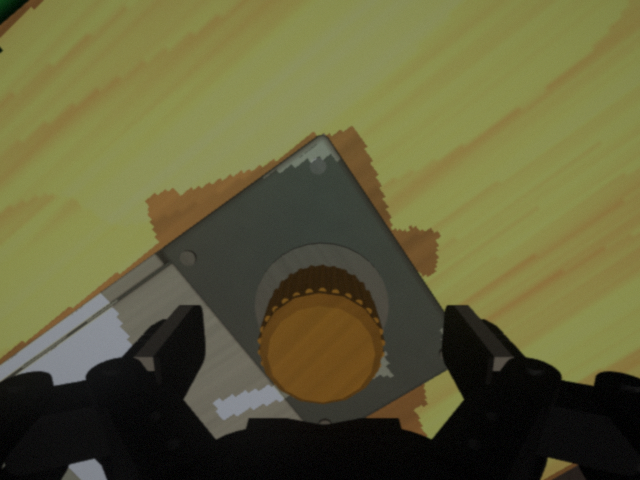

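The knob at (321,348) sits midway between the fingers. I'll check the fore-aft centring before closing.

```bash
python3 - <<'E'
from h import *
s=observe(); K,R,t=wristcal(s); print(ray((321,347.5),K,R,t,.11))
E
```

```text
[ 0.54752606 -0.18424536  0.11      ]
```

move_arm([
  {"x":0,"y":0,"z":0,"ax":0,"ay":0,"az":0},
  {"x":0,"y":0,"z":0,"ax":0,"ay":0,"az":0},
  {"x":0,"y":0,"z":0,"ax":0,"ay":0,"az":0},
  {"x":0,"y":0,"z":0,"ax":0,"ay":0,"az":0},
  {"x":0,"y":0,"z":0,"ax":0,"ay":0,"az":0},
  {"x":0,"y":0,"z":0,"ax":0,"ay":0,"az":0},
  {"x":0,"y":0,"z":0,"ax":0,"ay":0,"az":0},
  {"x":0,"y":0,"z":0,"ax":0,"ay":0,"az":0},
], jaw=255)

```text
clock: 4.25
ee_pos: [0.5465, -0.182, 0.253]
orientation: [[0.79, -0.613, 0.001], [-0.613, -0.79, 0.0], [0.001, -0.001, -1.0]]
wrist_force: [1.0, 3.9, 5.9]
grip_width: 0.0383
grip_force: 59.7
```

move_arm([
  {"x":0,"y":0,"z":0,"ax":0,"ay":0,"az":1},
  {"x":0,"y":0,"z":0,"ax":0,"ay":0,"az":2.6},
  {"x":0,"y":0,"z":0,"ax":0,"ay":0,"az":4.2},
  {"x":0,"y":0,"z":0,"ax":0,"ay":0,"az":5.8},
  {"x":0,"y":0,"z":0,"ax":0,"ay":0,"az":7.4},
  {"x":0,"y":0,"z":0,"ax":0,"ay":0,"az":9},
  {"x":0,"y":0,"z":0,"ax":0,"ay":0,"az":9.8},
  {"x":0,"y":0,"z":0,"ax":0,"ay":0,"az":10},
])

```text
clock: 5.25
ee_pos: [0.5465, -0.1819, 0.2531]
orientation: [[0.925, 0.379, 0.001], [0.379, -0.925, 0.001], [0.001, -0.0, -1.0]]
wrist_force: [1.6, 4.2, 6.2]
grip_width: 0.0386
grip_force: 59.7
```

```bash
python3 - <<'E'
from h import *
s=observe(); print(s["clock"],s["joints"],s["wrist_force"],s["ft_torque"],s["grip_width"])
E
```

```text
5.25 [-1.96075221e+01  3.23711064e+01  1.04598212e+02  9.78758760e-02
  4.29756651e+01  4.80568496e+01] [1.56445191 4.15189896 6.18776233] [1.01469089e+00 9.10123848e-04 3.84449593e-02] 0.038637356806406446
```

move_arm([
  {"x":0,"y":0,"z":0,"ax":0,"ay":0,"az":1},
  {"x":0,"y":0,"z":0,"ax":0,"ay":0,"az":2.4},
  {"x":0,"y":0,"z":0,"ax":0,"ay":0,"az":3.8},
  {"x":0,"y":0,"z":0,"ax":0,"ay":0,"az":5.2},
  {"x":0,"y":0,"z":0,"ax":0,"ay":0,"az":6.6},
  {"x":0,"y":0,"z":0,"ax":0,"ay":0,"az":7.6},
  {"x":0,"y":0,"z":0,"ax":0,"ay":0,"az":8.4},
  {"x":0,"y":0,"z":0,"ax":0,"ay":0,"az":9},
])

```text
clock: 6.25
ee_pos: [0.5464, -0.1818, 0.253]
orientation: [[0.236, 0.972, 0.001], [0.972, -0.236, 0.001], [0.001, 0.001, -1.0]]
wrist_force: [-0.6, 5.5, 8.2]
grip_width: 0.0385
grip_force: 59.9
```

```bash
python3 - <<'E'
from h import *
s=observe(); print(s["clock"],s["joints"],s["wrist_force"],s["ft_torque"],s["grip_width"])
E
```

```text
6.25 [-1.96030746e+01  3.23705007e+01  1.04604648e+02  9.06952972e-02
  4.29942534e+01 -5.99171437e+00] [-0.60352747  5.48879017  8.24009275] [0.88583862 0.29942175 0.04428015] 0.038465679863741095
```

move_arm([
  {"x":0,"y":0,"z":0,"ax":0,"ay":0,"az":0.5},
  {"x":0,"y":0,"z":0,"ax":0,"ay":0,"az":1},
  {"x":0,"y":0,"z":0,"ax":0,"ay":0,"az":1.5},
  {"x":0,"y":0,"z":0,"ax":0,"ay":0,"az":2},
  {"x":0,"y":0,"z":0,"ax":0,"ay":0,"az":2.5},
  {"x":0,"y":0,"z":0,"ax":0,"ay":0,"az":3},
  {"x":0,"y":0,"z":0,"ax":0,"ay":0,"az":3.5},
  {"x":0,"y":0,"z":0,"ax":0,"ay":0,"az":4},
])

```text
clock: 7.25
ee_pos: [0.5464, -0.1819, 0.253]
orientation: [[-0.179, 0.984, 0.001], [0.984, 0.179, 0.001], [0.001, 0.001, -1.0]]
wrist_force: [0.8, 4.8, 7.4]
grip_width: 0.0388
grip_force: 59.9
```

```bash
python3 - <<'E'
from h import *
s=observe(); print(s["clock"],s["joints"],s["wrist_force"],s["ft_torque"],s["grip_width"])
E
```

```text
7.25 [-1.96062859e+01  3.23674768e+01  1.04607703e+02  8.58993799e-02
  4.29964580e+01 -2.99599241e+01] [0.77468177 4.80291031 7.43673038] [ 0.77100819  0.16738416 -0.00433443] 0.03884152635711461
```

move_arm([
  {"x":0,"y":0,"z":0,"ax":0,"ay":0,"az":0.5},
  {"x":0,"y":0,"z":0,"ax":0,"ay":0,"az":1},
  {"x":0,"y":0,"z":0,"ax":0,"ay":0,"az":1.5},
  {"x":0,"y":0,"z":0,"ax":0,"ay":0,"az":2},
  {"x":0,"y":0,"z":0,"ax":0,"ay":0,"az":2.5},
  {"x":0,"y":0,"z":0,"ax":0,"ay":0,"az":3},
  {"x":0,"y":0,"z":0,"ax":0,"ay":0,"az":3.5},
  {"x":0,"y":0,"z":0,"ax":0,"ay":0,"az":4},
])

```text
clock: 8.25
ee_pos: [0.5463, -0.1819, 0.253]
orientation: [[-0.563, 0.826, 0.001], [0.826, 0.563, 0.001], [0.0, 0.001, -1.0]]
wrist_force: [0.8, 4.5, 4.3]
grip_width: 0.0384
grip_force: 60.0
```

```bash
python3 - <<'E'
from h import *
s=observe(); print(s["clock"],s["joints"],s["wrist_force"],s["ft_torque"],s["grip_width"])
E
```

```text
8.25 [-1.96100605e+01  3.23654533e+01  1.04610841e+02  7.65594614e-02
  4.29987948e+01 -5.39596080e+01] [0.8138797  4.48600065 4.33905728] [0.71936864 0.13374529 0.03007174] 0.03835605667733406
```

move_arm([
  {"x":0,"y":0,"z":0,"ax":0,"ay":0,"az":0.5},
  {"x":0,"y":0,"z":0,"ax":0,"ay":0,"az":1},
  {"x":0,"y":0,"z":0,"ax":0,"ay":0,"az":1.5},
  {"x":0,"y":0,"z":0,"ax":0,"ay":0,"az":2},
  {"x":0,"y":0,"z":0,"ax":0,"ay":0,"az":2.5},
  {"x":0,"y":0,"z":0,"ax":0,"ay":0,"az":3},
  {"x":0,"y":0,"z":0,"ax":0,"ay":0,"az":3.5},
  {"x":0,"y":0,"z":0,"ax":0,"ay":0,"az":4},
])

```text
clock: 9.25
ee_pos: [0.5473, -0.1827, 0.2531]
orientation: [[-0.85, 0.527, 0.004], [0.527, 0.85, -0.0], [-0.004, 0.002, -1.0]]
wrist_force: [4.9, -0.1, -0.1]
grip_width: 0.0384
grip_force: 62.2
```

```bash
python3 - <<'E'
from h import *
s=observe(); print(s["clock"],s["joints"],s["wrist_force"],s["ft_torque"],s["grip_width"])
E
```

```text
9.25 [-1.96513976e+01  3.24080567e+01  1.04515213e+02  9.88189425e-02
  4.28362234e+01 -7.78898601e+01] [ 4.91357025 -0.11660994 -0.119132  ] [ 0.1675165  -0.71229644 -1.47863016] 0.03840005661225554
```

The torque of -1.48 N·m means the knob is at its stop. I'll release, regrip without wind-up, and turn 96° clockwise.

move_arm([
  {"x":0,"y":0,"z":0,"ax":0,"ay":0,"az":0},
  {"x":0,"y":0,"z":0,"ax":0,"ay":0,"az":0},
  {"x":0,"y":0,"z":0,"ax":0,"ay":0,"az":0},
  {"x":0,"y":0,"z":0,"ax":0,"ay":0,"az":0},
  {"x":0,"y":0,"z":0,"ax":0,"ay":0,"az":0},
  {"x":0,"y":0,"z":0,"ax":0,"ay":0,"az":0},
  {"x":0,"y":0,"z":0,"ax":0,"ay":0,"az":0},
  {"x":0,"y":0,"z":0,"ax":0,"ay":0,"az":0},
], jaw=0)

```text
clock: 10.25
ee_pos: [0.546, -0.1825, 0.2522]
orientation: [[-0.85, 0.527, -0.0], [0.527, 0.85, -0.0], [0.0, -0.0, -1.0]]
wrist_force: [0.5, 0.3, 0.3]
grip_width: 0.0853
grip_force: 0.0
```

move_arm([
  {"x":0,"y":0,"z":0,"ax":0,"ay":0,"az":0},
  {"x":0,"y":0,"z":0,"ax":0,"ay":0,"az":0},
  {"x":0,"y":0,"z":0,"ax":0,"ay":0,"az":0},
  {"x":0,"y":0,"z":0,"ax":0,"ay":0,"az":0},
  {"x":0,"y":0,"z":0,"ax":0,"ay":0,"az":0},
  {"x":0,"y":0,"z":0,"ax":0,"ay":0,"az":0},
  {"x":0,"y":0,"z":0,"ax":0,"ay":0,"az":0},
  {"x":0,"y":0,"z":0,"ax":0,"ay":0,"az":0},
], jaw=255)

```text
clock: 11.25
ee_pos: [0.5464, -0.1819, 0.2527]
orientation: [[-0.85, 0.527, 0.001], [0.527, 0.85, 0.001], [-0.0, 0.001, -1.0]]
wrist_force: [0.9, 6.1, 5.3]
grip_width: 0.0385
grip_force: 59.9
```

```bash
python3 - <<'E'
from h import *
s=observe(); print(s["clock"],s["joints"],s["wrist_force"],s["ft_torque"],s["grip_width"])
E
```

```text
11.25 [-1.96115311e+01  3.23992391e+01  1.04613578e+02  7.68550847e-02
  4.29571107e+01 -7.78569316e+01] [0.89878022 6.13386187 5.25803804] [ 0.76678666 -0.10005033 -0.04432248] 0.03847075011021785
```

move_arm([
  {"x":0,"y":0,"z":0,"ax":0,"ay":0,"az":-0.7},
  {"x":0,"y":0,"z":0,"ax":0,"ay":0,"az":-1.8},
  {"x":0,"y":0,"z":0,"ax":0,"ay":0,"az":-3},
  {"x":0,"y":0,"z":0,"ax":0,"ay":0,"az":-4.2},
  {"x":0,"y":0,"z":0,"ax":0,"ay":0,"az":-5.4},
  {"x":0,"y":0,"z":0,"ax":0,"ay":0,"az":-6.6},
  {"x":0,"y":0,"z":0,"ax":0,"ay":0,"az":-7.5},
  {"x":0,"y":0,"z":0,"ax":0,"ay":0,"az":-8},
])

```text
clock: 12.25
ee_pos: [0.5464, -0.1819, 0.2527]
orientation: [[-0.175, 0.985, 0.001], [0.985, 0.175, 0.001], [0.0, 0.001, -1.0]]
wrist_force: [2.6, 5.2, 4.2]
grip_width: 0.0381
grip_force: 59.9
```

move_arm([
  {"x":0,"y":0,"z":0,"ax":0,"ay":0,"az":-0.7},
  {"x":0,"y":0,"z":0,"ax":0,"ay":0,"az":-1.8},
  {"x":0,"y":0,"z":0,"ax":0,"ay":0,"az":-3},
  {"x":0,"y":0,"z":0,"ax":0,"ay":0,"az":-4.2},
  {"x":0,"y":0,"z":0,"ax":0,"ay":0,"az":-5.4},
  {"x":0,"y":0,"z":0,"ax":0,"ay":0,"az":-6.6},
  {"x":0,"y":0,"z":0,"ax":0,"ay":0,"az":-7.5},
  {"x":0,"y":0,"z":0,"ax":0,"ay":0,"az":-8},
])

```text
clock: 13.25
ee_pos: [0.5464, -0.1819, 0.2527]
orientation: [[0.615, 0.789, 0.001], [0.789, -0.615, 0.001], [0.001, 0.0, -1.0]]
wrist_force: [0.8, 5.6, 6.0]
grip_width: 0.0388
grip_force: 60.0
```

```bash
python3 - <<'E'
from h import *
s=observe(); print(s["clock"],s["joints"],s["wrist_force"],s["ft_torque"],s["grip_width"])
E
```

```text
13.25 [-1.96089691e+01  3.24012458e+01  1.04607434e+02  8.09837556e-02
  4.29518633e+01  1.82659778e+01] [0.84490527 5.58021931 5.97782403] [ 0.92388818 -0.02273275  0.13184485] 0.03879042996384086
```

move_arm([
  {"x":0,"y":0,"z":0,"ax":0,"ay":0,"az":0},
  {"x":0,"y":0,"z":0,"ax":0,"ay":0,"az":0},
  {"x":0,"y":0,"z":0,"ax":0,"ay":0,"az":0},
  {"x":0,"y":0,"z":0,"ax":0,"ay":0,"az":0},
  {"x":0,"y":0,"z":0,"ax":0,"ay":0,"az":0},
  {"x":0,"y":0,"z":0,"ax":0,"ay":0,"az":0},
  {"x":0,"y":0,"z":0,"ax":0,"ay":0,"az":0},
  {"x":0,"y":0,"z":0,"ax":0,"ay":0,"az":0},
], jaw=0)

```text
clock: 14.25
ee_pos: [0.546, -0.1824, 0.2522]
orientation: [[0.613, 0.79, -0.0], [0.79, -0.613, 0.0], [-0.0, -0.0, -1.0]]
wrist_force: [-0.9, -0.9, -0.7]
grip_width: 0.0858
grip_force: 0.0
```

move_arm([
  {"x":0,"y":0,"z":1,"ax":0,"ay":0,"az":0},
  {"x":0,"y":0,"z":2.2,"ax":0,"ay":0,"az":0},
  {"x":0,"y":0,"z":3.2,"ax":0,"ay":0,"az":-1},
  {"x":0,"y":0.7,"z":3.8,"ax":0,"ay":0,"az":-2.6},
  {"x":0.1,"y":1.7,"z":4,"ax":0,"ay":0,"az":-4.2},
  {"x":0.15,"y":2.7,"z":4,"ax":0,"ay":0,"az":-5.8},
  {"x":0.18,"y":3.3,"z":4,"ax":0,"ay":0,"az":-7.4},
  {"x":0.18,"y":3.52,"z":4,"ax":0,"ay":0,"az":-9.1},
], jaw=0)

```text
clock: 15.25
ee_pos: [0.5505, -0.0935, 0.3523]
orientation: [[0.999, -0.047, -0.0], [-0.047, -0.999, 0.0], [-0.0, -0.0, -1.0]]
wrist_force: [0.0, -0.3, -0.1]
grip_width: 0.0855
grip_force: 0.0
```

move_arm([
  {"x":0,"y":0,"z":0,"ax":0,"ay":0,"az":0},
  {"x":0,"y":0,"z":0,"ax":0,"ay":0,"az":0},
  {"x":0,"y":0,"z":0,"ax":0,"ay":0,"az":0},
  {"x":0,"y":0,"z":0,"ax":0,"ay":0,"az":0},
  {"x":0,"y":0,"z":0,"ax":0,"ay":0,"az":0},
  {"x":0,"y":0,"z":0,"ax":0,"ay":0,"az":0},
  {"x":0,"y":0,"z":0,"ax":0,"ay":0,"az":0},
  {"x":0,"y":0,"z":0,"ax":0,"ay":0,"az":0},
], jaw=90)

```text
clock: 16.25
ee_pos: [0.5505, -0.0944, 0.3522]
orientation: [[0.999, -0.042, -0.0], [-0.042, -0.999, -0.0], [-0.0, 0.0, -1.0]]
wrist_force: [0.7, -0.2, 0.4]
grip_width: 0.055
grip_force: 0.0
```

```bash
python3 - <<'E'
from h import *
s=observe(); im=eyes.get_image("wrist")[:,:,::-1].copy(); cv2.imwrite("pics/w4.png",im); print(s["clock"],s["joints"],s["ee_pos"],s["wrist_force"])
K,R,t=wristcal(s); print(K@np.array([0,0,1]))
for X in ((.5505,-.0945,.102),(.5465,-.183,.11)):
    p=K@(R@np.array(X)+t); print(p[:2]/p[2])
E
```

```text
16.25 [-1.09519110e+01  2.26098413e+01  1.04172415e+02 -1.16386534e-03
  5.32202074e+01  8.14407639e+01] [ 0.55052952 -0.09441401  0.35220516] [ 0.6573041  -0.18794765  0.40604917]
[323.23243699 245.42330001   1.        ]
[322.01419431 254.45195232]
[481.38227399 259.0352605 ]
```

View pics/w4.png

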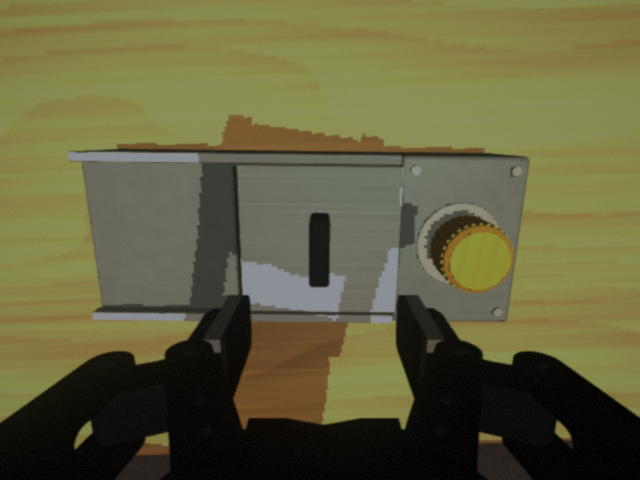

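The tab at (319,250) lies within 2 mm of the prediction and is aligned with the jaws, and the knob is at (478,259). I'll descend and grip the tab.

move_arm([
  {"x":0.05,"y":0.06,"z":-0.8,"ax":0,"ay":0,"az":0},
  {"x":0.05,"y":0.06,"z":-1.8,"ax":0,"ay":0,"az":0},
  {"x":0.05,"y":0.06,"z":-2.8,"ax":0,"ay":0,"az":0},
  {"x":0.05,"y":0.06,"z":-3.4,"ax":0,"ay":0,"az":0},
  {"x":0.05,"y":0.06,"z":-3.8,"ax":0,"ay":0,"az":0},
  {"x":0.05,"y":0.06,"z":-4,"ax":0,"ay":0,"az":0},
  {"x":0.05,"y":0.06,"z":-4,"ax":0,"ay":0,"az":0},
  {"x":0.05,"y":0.06,"z":-4,"ax":0,"ay":0,"az":0},
], jaw=90)

```text
clock: 17.3
ee_pos: [0.5521, -0.093, 0.2528]
orientation: [[0.999, -0.042, 0.001], [-0.042, -0.999, -0.0], [0.001, 0.0, -1.0]]
wrist_force: [0.0, -0.1, -0.3]
grip_width: 0.0552
grip_force: 0.0
```

move_arm([
  {"x":0,"y":0,"z":0,"ax":0,"ay":0,"az":0},
  {"x":0,"y":0,"z":0,"ax":0,"ay":0,"az":0},
  {"x":0,"y":0,"z":0,"ax":0,"ay":0,"az":0},
  {"x":0,"y":0,"z":0,"ax":0,"ay":0,"az":0},
  {"x":0,"y":0,"z":0,"ax":0,"ay":0,"az":0},
  {"x":0,"y":0,"z":0,"ax":0,"ay":0,"az":0},
  {"x":0,"y":0,"z":0,"ax":0,"ay":0,"az":0},
  {"x":0,"y":0,"z":0,"ax":0,"ay":0,"az":0},
], jaw=255)

```text
clock: 18.3
ee_pos: [0.5519, -0.0923, 0.2527]
orientation: [[0.999, -0.043, 0.0], [-0.043, -0.999, 0.001], [0.0, -0.001, -1.0]]
wrist_force: [-0.1, 5.6, 3.7]
grip_width: 0.0106
grip_force: 60.5
```

move_arm([
  {"x":0,"y":0.1,"z":0,"ax":0,"ay":0,"az":0},
  {"x":0.01,"y":0.2,"z":0,"ax":0,"ay":0,"az":0},
  {"x":0.01,"y":0.3,"z":0,"ax":0,"ay":0,"az":0},
  {"x":0.02,"y":0.4,"z":0,"ax":0,"ay":0,"az":0},
  {"x":0.02,"y":0.5,"z":0,"ax":0,"ay":0,"az":0},
  {"x":0.02,"y":0.6,"z":0,"ax":0,"ay":0,"az":0},
  {"x":0.03,"y":0.7,"z":0,"ax":0,"ay":0,"az":0},
  {"x":0.03,"y":0.8,"z":0,"ax":0,"ay":0,"az":0},
])

```text
clock: 19.3
ee_pos: [0.5528, -0.0732, 0.2527]
orientation: [[0.999, -0.042, 0.001], [-0.042, -0.999, -0.001], [0.001, 0.0, -1.0]]
wrist_force: [-0.6, -2.3, 5.2]
grip_width: 0.0109
grip_force: 60.7
```

The pull takes about 2 N, so the bolt is drawn. I'll slide the remaining 70 mm or so.

move_arm([
  {"x":0.02,"y":0.4,"z":0,"ax":0,"ay":0,"az":0},
  {"x":0.03,"y":0.8,"z":0,"ax":0,"ay":0,"az":0},
  {"x":0.05,"y":1.2,"z":0,"ax":0,"ay":0,"az":0},
  {"x":0.06,"y":1.6,"z":0,"ax":0,"ay":0,"az":0},
  {"x":0.08,"y":2,"z":0,"ax":0,"ay":0,"az":0},
  {"x":0.1,"y":2.4,"z":0,"ax":0,"ay":0,"az":0},
  {"x":0.11,"y":2.65,"z":0,"ax":0,"ay":0,"az":0},
  {"x":0.11,"y":2.75,"z":0,"ax":0,"ay":0,"az":0},
])

```text
clock: 20.3
ee_pos: [0.5561, -0.0037, 0.2527]
orientation: [[0.999, -0.041, 0.003], [-0.041, -0.999, -0.0], [0.003, -0.0, -1.0]]
wrist_force: [4.7, -3.3, 5.8]
grip_width: 0.011
grip_force: 60.6
```

move_arm([
  {"x":0,"y":0.04,"z":0,"ax":0,"ay":0,"az":0},
  {"x":0,"y":0.08,"z":0,"ax":0,"ay":0,"az":0},
  {"x":0,"y":0.08,"z":0,"ax":0,"ay":0,"az":0},
  {"x":0,"y":0.08,"z":0,"ax":0,"ay":0,"az":0},
  {"x":0,"y":0.08,"z":0,"ax":0,"ay":0,"az":0},
  {"x":0,"y":0.08,"z":0,"ax":0,"ay":0,"az":0},
  {"x":0,"y":0.08,"z":0,"ax":0,"ay":0,"az":0},
  {"x":0,"y":0.08,"z":0,"ax":0,"ay":0,"az":0},
])

```text
clock: 21.3
ee_pos: [0.5562, -0.0021, 0.2527]
orientation: [[0.999, -0.042, 0.003], [-0.042, -0.999, 0.0], [0.003, -0.0, -1.0]]
wrist_force: [5.7, -0.8, 4.9]
grip_width: 0.0108
grip_force: 60.6
```

move_arm([
  {"x":0,"y":0,"z":0,"ax":0,"ay":0,"az":0},
  {"x":0,"y":0,"z":0,"ax":0,"ay":0,"az":0},
  {"x":0,"y":0,"z":0,"ax":0,"ay":0,"az":0},
  {"x":0,"y":0,"z":0,"ax":0,"ay":0,"az":0},
  {"x":0,"y":0,"z":0,"ax":0,"ay":0,"az":0},
  {"x":0,"y":0,"z":0,"ax":0,"ay":0,"az":0},
  {"x":0,"y":0,"z":0,"ax":0,"ay":0,"az":0},
  {"x":0,"y":0,"z":0,"ax":0,"ay":0,"az":0},
], jaw=90)

```text
clock: 22.3
ee_pos: [0.5553, -0.0022, 0.2522]
orientation: [[0.999, -0.042, 0.0], [-0.042, -0.999, 0.0], [0.0, -0.0, -1.0]]
wrist_force: [0.2, -0.3, 0.6]
grip_width: 0.0553
grip_force: 0.0
```

move_arm([
  {"x":0,"y":0,"z":0.8,"ax":0,"ay":0,"az":0},
  {"x":0,"y":0,"z":2,"ax":0,"ay":0,"az":0},
  {"x":0,"y":0,"z":3.2,"ax":0,"ay":0,"az":0},
  {"x":0,"y":0,"z":4.2,"ax":0,"ay":0,"az":0},
  {"x":0,"y":0,"z":5,"ax":0,"ay":0,"az":0},
  {"x":0,"y":0,"z":5,"ax":0,"ay":0,"az":0},
  {"x":0,"y":0,"z":5,"ax":0,"ay":0,"az":0},
  {"x":0,"y":0,"z":5,"ax":0,"ay":0,"az":0},
])

```text
clock: 23.3
ee_pos: [0.5549, -0.0022, 0.3761]
orientation: [[0.999, -0.042, -0.002], [-0.042, -0.999, 0.0], [-0.002, 0.0, -1.0]]
wrist_force: [-0.9, -0.1, 0.5]
grip_width: 0.0555
grip_force: 0.0
```

```bash
python3 - <<'E'
from h import *
s=observe(); im=eyes.get_image("wrist")[:,:,::-1].copy(); cv2.imwrite("pics/w5.png",im); print(s["clock"],s["ee_pos"],s["wrist_force"])
K,R,t=wristcal(s)
roi=np.zeros(im.shape[:2],bool); roi[190:290,280:370]=1
hsv=cv2.cvtColor(im,cv2.COLOR_BGR2HSV)
q=cv2.minAreaRect(blob(roi&(hsv[...,2]<45))); print(q,ray(q[0],K,R,t,.1))
E
```

```text
23.3 [ 0.55494862 -0.00218216  0.37609412] [-0.92617383 -0.11622236  0.5348404 ]
((323.5, 238.5), (65.0, 17.0), 90.0) [ 0.55731501 -0.00326362  0.1       ]
```

View pics/w5.png

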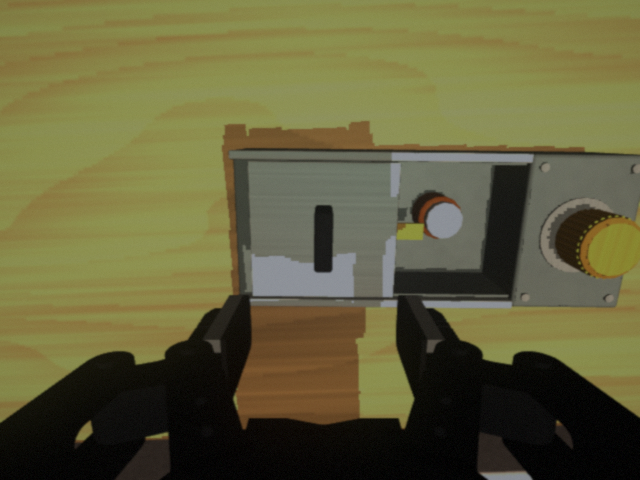

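The cover is fully open: its far edge has reached the compartment's end wall, and the tab at (323,238) has moved about 90 mm. The vial stands at (442,220), and the gripper is clear of everything.

```bash
python3 -c "
from cell import job
print(job.hand_in())"
```

```text
the job is handed in; nothing more can be done
None
```

The job is handed in, with no verdict shown: the knob was turned to its anticlockwise stop and then 96° (four clicks) clockwise, the cover slid about 90 mm to fully open, and the gripper let go and moved clear.

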